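# Fit the drip collar and take off the safety cap of the cleaner jug

## Task

Get the cleaner jug ready for dosing: first slide the loose drip collar down over the jug's capped neck until it lies flat on the shoulder, and let go of it. Then press the push-and-turn safety cap down, twist it anticlockwise (seen from above) until it is free, and lift it straight off. Finish holding the cap level in the gripper about 8 cm above the open neck, with the collar still lying on the shoulder and the other things on the bench left where they are.

Things in the scene. Friction and masses are not known exactly. Their poses are not given: they have to be found in the camera images.
- jug: White jug, 104 x 114 mm, handle towards +y, in a dark steel holder (118 x 128 mm) bolted to the bench: it cannot move. Origin on the bench below the neck axis, z up. Its round shoulder plateau (72 mm across) is 150 mm above the bench; only the neck stands higher: a bevelled root 45 mm across, 12 mm high, then a thin neck with locking tabs and a sprung plug in its mouth, top 199 mm above the bench.
- jug_seat (a point): Point on the neck axis at the height of the shoulder plateau (150 mm above the bench), where the underside of the collar must lie; axes as the jug's.
- cap: Black ribbed cap, 44 mm across (46 over ribs), 28 high, 45 g, a low bar along x on its top. Origin: centre of its lower rim, z up. Locked: rim 25 mm above jug_seat, top 53 mm above it, x along the jug's x. Push down at least 5 mm (8 is all the way) and, kept down, turn anticlockwise from above (positive yaw) 60 to 120 degrees; then it lifts off. It cannot turn clockwise.
- spring (a joint): How far the sprung plug under the cap is pushed down, 0 to 0.008 m; 0 when the cap rests. It pushes back with 5 N at the start of the stroke and 10.5 N at its end.
- collar: Grey plastic drip collar, a plain loose ring lying flat on the bench: outside 67 mm, hole 51 mm, 16 mm high, 70 g. Origin at the centre of its underside, z up. It passes over the cap with about 3 mm to spare all round and sits flat on the shoulder plateau around the neck root.
- tape_roll: Bystander: cardboard tape roll lying flat, a ring 80 mm across and 25 mm high (wider and thinner-walled than the drip collar). Origin at its underside. To be left alone.
- marker: Bystander: marker pen lying flat, 18 mm thick, 130 mm long along its x axis. Origin at its underside. To be left alone.
- scraper: Bystander: steel spatula lying flat, 200 mm long along its x axis. Origin at its underside. To be left alone.
- oil_bottle: Bystander: plain white bottle 60 mm across, 150 mm tall. Origin at its underside. To be left alone.
- tin: Bystander: plain steel tin 70 mm across, 90 mm tall. Origin at its underside. To be left alone.
- mug: Bystander: steel mug 80 mm across, 85 mm tall. Origin at its underside. To be left alone.
- scrub_brush: Bystander: brush lying flat, 200 mm long along its x axis. Origin at its underside. To be left alone.

How it is judged:
By the outcome, as a careful person would: the job done as asked, in the order asked, and still so for the second after the job is handed in, while the arm keeps its last pose, push and grip.
It also fails if it takes over 64 s, if anything falls off the work surface, if the arm or the gripper's body presses on something with over 40 N, if the wrist force passes 120 N, or if a joint passes its speed limit or range.

## Robot

A 6-joint arm with a two-finger parallel gripper is mounted at the origin on the work surface. World frame = base frame: x ahead of the robot, y to its left, z up, the work surface at z = 0. Lengths are in m, angles in rad, forces in N, time in s.
With the tool pointing down it reaches from about 0.25 to 0.725 m from the base axis. Payload 4 kg.
Tool frame: the origin (TCP) lies between the finger pads; the fingertips stand 8 mm ahead of it and the grasp point (between the pads) lies 11 mm behind it (bot.tip_reach is the distance from the TCP to the fingertips, in m); z points along the fingers, y is the line along which they close (so a half turn about z gives the same grasp; the last joint's range is limited). The gripper opens to 85 mm and grips with 20 to 120 N. Pads are 22 mm wide; open, the fingers measure 114 mm over their backs; the gripper's body (76 mm by 85 mm) begins 54 mm behind the grasp point. The pads swing forward as they close: fully open they stand 13 mm farther back than shut.
Start: joints at [-1.209, 0.241, 0.005, 1.335, 0, 1.571], TCP at [0.177, -0.468, 0.203] pointing down, gripper open.
Joint ranges: [-2.72, 2.72], [-1.05, 1.87], [-1.09, 1.28], [-1.99, 2.15], [-1.42, 1.44], [-3.14, 3.14]. Speed limits (rad/s): [2.79, 2.79, 3.14, 3.14, 3.14, 3.14].

## Interface

Orientations are given as a unit quaternion [x, y, z, w].
In Python, from workcell import bot gives the robot as it stands.
- The arm moves only by the tool move_arm, never from a script. Its argument "deltas" is a list of rows, each a list of 7 numbers: the opening, from 0 (shut) to 1 (fully open), then the shift along the tool's x, y, z in mm, then the turn, a rotation vector about the tool's x, y, z in degrees. In form: [[gripper, tx, ty, tz, ax, ay, az], ...]. A call has 1 to 10 rows; each row shifts and turns the commanded pose from where the row before left it, along the tool's axes as they then stand; what a row does not reach is not made up. A row lasts 1/12 s, in which the tool goes at most 41.7 mm and 7.16 degrees, less where a joint would pass 70% of its speed; a pose out of reach is approached as far as the arm can. A call is refused whole if a number of a shift passes 41.7 or a number of a turn 7.16, either way. A call with a gripper value outside its range is refused whole. The fingers move at their own pace and stop on an object; the grip force is fixed at half the most. Time passes only in rows, so rows that do not move let the fingers close. It gives the time, the measured TCP pose, the force, the opening and the grip force at its end, in the units of the state.
- bot.get_obs(): the state, without advancing time (a new reading comes with each control period).
- bot.camera(name): name is "scene" or "top"; returns the picture (480x640x3 uint8, blue, green, red); there is no depth.
- bot.calibration(name): a dict with "K" (3x3 intrinsics, pixels), "position" and "orientation" of the camera in the world. Camera axes: x right, y down, z forward; pixel columns grow to the right and rows downward; lengths in m; the calibration is good to about 2 mm. A picture is of the moment at which its call begins. calibration takes no time and is no camera call.
- bot.job_done(): hands the job in; it is judged then, once.
Trained networks look in the newest picture that a camera, given by its name, has taken for a name from the list of things; names that differ only in an ending like _2 or _b are one class to them, and where a whole thing is asked for, a point or a joint stands for the part that bears it (a point fixed in the world has none). Each returns a list of dicts, best first, with "conf" (0 to 1); they miss things now and then, are a little off and sometimes report something else, mostly with a low value. They report only what shows in the picture. A call takes as long as a camera call.
- bot.outline_of(query, camera): "pixels" (480x640 bool, what is visible of it) and "rect" ([left, top, width, height] in pixels, round what is visible of it).
The state is a dict: "clock": time; "joint_pos": joint angles; "joint_vel": joint speeds; "tau": joint torques, N m; "eef_pos": TCP position; "tool_rot": TCP orientation; "ft_force": force on the tool from outside, world axes, zero at the start; "ft_torque": the same for the moment, N m; "grip_width": finger opening in m; "grasp_force": force on a finger pad.
Only numpy, scipy, OpenCV 4.12 (cv2) and the standard library are available. Lean on these libraries where they do the work, as an engineer would, in place of code of your own. Each camera call takes 0.05 s, during which the arm holds its last target. There are 200 camera calls.

## Working session

There is one attempt and no reset: what is moved stays moved. The work goes in short steps, Python scripts to look and compute and a tool call to move; the robot and the scene stay as the last step left them, time stands still between calls to the robot, and variables do not carry over. Pictures are saved under pics/ and viewed, at most 10 in all, crops included, and the job is handed in when it is done.

Besides the shell and the picture viewer there is one more tool, called after "Request:" as name([rows], argument=value, ...), one row to a line, values as JSON. move_arm: Moves the arm, as the interface text tells. Its arguments: {"type":"object","properties":{"deltas":{"type":"array","items":{"type":"array","items":{"type":"number"}}}},"required":["deltas"]}

```bash
mkdir -p pics; cat > h.py <<'E'
import numpy as np, cv2
from scipy.spatial.transform import Rotation as R
from workcell import bot
def ray(cam,uv):
    c=bot.calibration(cam);K=np.array(c["K"]);d=np.linalg.solve(K,[uv[0],uv[1],1.]);
    return np.array(c["position"]),R.from_quat(c["orientation"]).apply(d)
def atz(cam,uv,z):
    p,d=ray(cam,uv);return p+d*(z-p[2])/d[2]
def proj(cam,P):
    c=bot.calibration(cam);q=R.from_quat(c["orientation"]).inv().apply(np.atleast_2d(P)-np.array(c["position"]))
    q=q@np.array(c["K"]).T;return q[:,:2]/q[:,2:]
E
python3 - <<'E'
from h import *
for c in ["scene","top"]:
    cv2.imwrite(f"pics/{c}0.png",bot.camera(c)); k=bot.calibration(c);print(c,k["position"],k["orientation"],k["K"])
    for n in ["jug","cap","collar","tape_roll"]:
        for o in bot.outline_of(n,c)[:2]:
            ys,xs=np.nonzero(o["pixels"]);print(n,round(o["conf"],2),o["rect"],xs.mean().round(1),ys.mean().round(1))
o=bot.get_obs();print(o["clock"],o["eef_pos"],o["tool_rot"],o["grip_width"],o["ft_force"])
E
```

```text
scene [1.35024642 0.30402753 0.81415464] [ 0.51204554  0.74639642 -0.34469865 -0.24876615] [[478.53486126   0.         313.70125879]
 [  0.         478.53486126 236.83212645]
 [  0.           0.           1.        ]]
jug 0.74 [209.8, 187.2, 69.9, 77.1] 241.9 227.1
cap 0.71 [226.0, 174.9, 18.5, 17.1] 234.5 183.0
collar 0.6 [371.5, 251.9, 28.0, 20.9] 384.9 262.4
tape_roll 0.79 [300.5, 228.3, 34.1, 26.0] 316.8 241.7
top [0.48165091 0.04977392 1.44753386] [ 0.70761562 -0.70545488  0.0340647  -0.02128726] [[599.83237927   0.         318.38255565]
 [  0.         599.83237927 238.89668037]
 [  0.           0.           1.        ]]
jug 0.68 [372.0, 231.1, 77.0, 73.9] 408.5 267.0
jug 0.53 [318.8, 203.8, 19.5, 51.3] 328.8 229.8
cap 0.79 [411.4, 253.9, 22.6, 22.6] 422.2 264.4
cap 0.42 [451.8, 170.9, 55.0, 36.5] 482.0 188.8
collar 0.82 [241.9, 282.7, 28.2, 24.2] 255.8 292.9
tape_roll 0.79 [312.4, 280.2, 38.9, 33.5] 332.0 297.1
0.5 [ 0.1769665 -0.4675892  0.2028619] [ 9.83683151e-01  1.79909574e-01 -6.37815941e-06 -5.39739044e-05] 0.08525215267727224 [-0.01487534  0.12154591  0.61984422]
```

View pics/scene0.png

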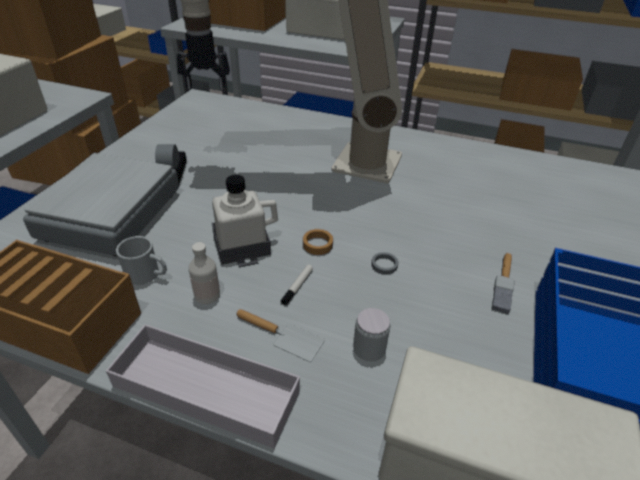

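View pics/top0.png

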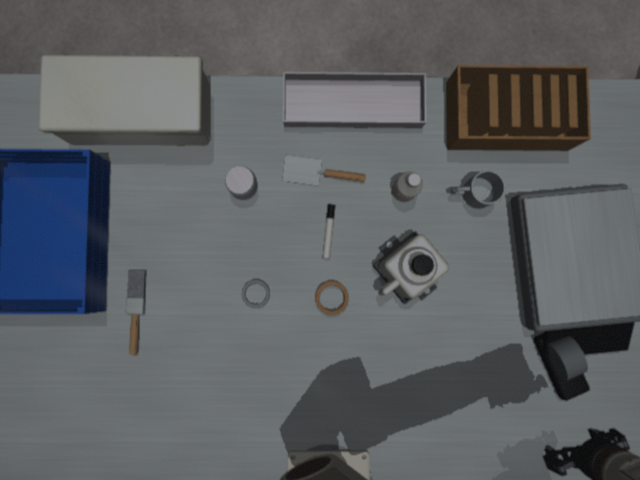

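The scene view shows the capped jug at about (235,183), the grey collar at (385,262) and the orange tape roll at (317,241). In the top view, the cap is at (422,264), the collar at (256,293), the tape roll at (332,297), and the handle points to the lower left. The detections agree with the pictures.

```bash
cat >> h.py <<'E'
def ell(q,cam,tries=1):
    o=bot.outline_of(q,cam)
    if not o: return None
    m=o[0]["pixels"].astype(np.uint8);c=max(cv2.findContours(m,0,1)[0],key=cv2.contourArea)
    return o[0]["conf"],cv2.fitEllipse(c),m
from scipy.optimize import least_squares
def cyl_mask_fit(obs,z0,h,r,x0):
    # obs: list of (cam, contour rect centre) -> fit xy so the projected silhouette rect matches
    a=np.linspace(0,2*np.pi,73);
    def rect(cam,xy):
        P=np.array([[xy[0]+r*np.cos(t),xy[1]+r*np.sin(t),z] for t in a for z in (z0,z0+h)])
        p=proj(cam,P);return np.r_[p.min(0),p.max(0)]
    f=lambda xy:np.concatenate([rect(c,xy)-np.r_[R_[:2],np.array(R_[:2])+R_[2:]] for c,R_ in obs])
    s=least_squares(f,x0);return s.x,f(s.x)
E
python3 - <<'E'
from h import *
for c in ["scene","top"]: bot.camera(c)
for n,z0,h,r,x0 in [("collar",0,.016,.0335,(.36,.2)),("cap",.175,.028,.0225,(.43,-.15)),("tape_roll",0,.025,.04,(.36,0))]:
    obs=[(c,np.array(bot.outline_of(n,c)[0]["rect"])) for c in ["scene","top"]]
    for ob in ([obs[0]],[obs[1]],obs):
        x,f=cyl_mask_fit(ob,z0,h,r,x0);print(n,x.round(4),f.round(1))
c="top"
print("handle",atz(c,(388,290),.11),"marker",atz(c,(329,230),.01))
print(bot.tip_reach)
E
```

```text
collar [0.4348 0.449 ] [ -6.8  17.6   6.7 -16.5]
collar [0.4612 0.1741] [-1.1 -1.4  1.2  1.4]
collar [0.4558 0.315 ] [-64.    9.2 -52.1 -25.7 -60.9   0.8 -57.8   3.6]
cap [ 0.5333 -0.1851] [-0.3  1.3  0.3 -1.2]
cap [ 0.5251 -0.1896] [-1.4  1.1  1.4 -1.1]
cap [ 0.5267 -0.1888] [-0.4 -0.4  0.2 -3.  -1.8  0.3  0.9 -1.9]
tape_roll [ 0.4537 -0.0012] [ 1.8 -0.9 -1.7  1. ]
tape_roll [ 0.4549 -0.0123] [ 0.2 -0.5 -0.2  0.5]
tape_roll [ 0.4539 -0.0074] [-0.5 -1.4 -4.   0.4 -1.9 -0.1 -2.3  0.9]
handle [ 0.47307735 -0.12961682  0.11      ] marker [ 0.6160777  -0.00161226  0.01      ]
0.008
```

Request:
move_arm([
  [1, 0, 0, 0, 0, 0, 7],
  [1, 0, 0, 0, 0, 0, 7],
  [1, 0, 0, 0, 0, 0, 0],
])

```text
clock: 1.15
eef_pos: [0.177, -0.4676, 0.2029]
tool_rot: [0.998, 0.058, 0.0, 0.0]
ft_force: [-0.4, -0.3, 0.1]
grip_width: 0.0856
grasp_force: 0.0
```

```bash
cat >> h.py <<'E'
def to(x,y,z,yaw=None):
    o=bot.get_obs();r=R.from_quat(o["tool_rot"]);d=r.inv().apply(np.array([x,y,z])-o["eef_pos"])*1e3
    X=r.as_matrix()[:,0];print("t",round(o["clock"],2),"pos",o["eef_pos"].round(4),"yaw",np.degrees(np.arctan2(X[1],X[0])).round(2),"tilt",r.as_matrix()[:2,2].round(4),"delta mm",d.round(1),"w",round(o["grip_width"],4),"F",o["ft_force"].round(1),"gf",round(float(o["grasp_force"]),1),"j",np.degrees(o["joint_pos"]).round(0))
E
python3 - <<'E'
from h import *
to(.461,.174,.15)
E
```

```text
t 1.15 pos [ 0.177  -0.4676  0.2029] yaw 6.62 tilt [ 0. -0.] delta mm [ 356.1 -604.6   52.9] w 0.0856 F [-0.4 -0.3  0.1] gf 0.0 j [-69.  14.   0.  76.   0. 104.]
```

Request:
move_arm([
  [1, 0, 0, 0, 0, 0, -7],
  [1, 0, 0, 0, 0, 0, -7],
  [1, 0, 0, 0, 0, 0, -7],
  [1, 0, 0, 0, 0, 0, -7],
  [1, 0, 0, 0, 0, 0, -7],
  [1, 0, 0, 0, 0, 0, -7],
  [1, 0, 0, 0, 0, 0, -7],
  [1, 0, 0, 0, 0, 0, -7],
  [1, 0, 0, 0, 0, 0, -7],
  [1, 0, 0, 0, 0, 0, -7],
])

```text
clock: 1.98
eef_pos: [0.177, -0.4676, 0.2029]
tool_rot: [0.781, 0.624, 0.0, 0.0]
ft_force: [0.2, -0.2, 0.1]
grip_width: 0.0851
grasp_force: 0.0
```

Request:
move_arm([
  [1, 0, 0, 0, 0, 0, -7],
  [1, 0, 0, 0, 0, 0, -6.4],
  [1, 38, 16.5, 0, 0, 0, 0],
  [1, 38, 16.5, 0, 0, 0, 0],
  [1, 38, 16.5, 0, 0, 0, 0],
  [1, 38, 16.5, 0, 0, 0, 0],
  [1, 38, 16.5, 0, 0, 0, 0],
  [1, 38, 16.5, 0, 0, 0, 0],
  [1, 38, 16.5, 0, 0, 0, 0],
  [1, 38, 16.5, 0, 0, 0, 0],
])

```text
clock: 2.82
eef_pos: [0.3086, -0.1616, 0.2032]
tool_rot: [0.705, 0.709, 0.0, 0.001]
ft_force: [1.0, -0.6, 0.8]
grip_width: 0.0855
grasp_force: 0.0
```

Request:
move_arm([
  [1, 38, 16.5, 0, 0, 0, 0],
  [1, 38, 16.5, 0, 0, 0, 0],
  [1, 38, 16.5, 0, 0, 0, 0],
  [1, 38, 16.5, 0, 0, 0, 0],
  [1, 38, 16.5, 0, 0, 0, 0],
  [1, 38, 16.5, 0, 0, 0, 0],
  [1, 38, 16.5, 0, 0, 0, 0],
  [1, 38, 16.5, 10, 0, 0, 0],
  [1, 20, 15, 30, 0, 0, 0],
  [1, 0, 0, 30, 0, 0, 0],
])

```text
clock: 3.65
eef_pos: [0.4586, 0.1653, 0.1336]
tool_rot: [0.703, 0.711, 0.004, 0.001]
ft_force: [0.9, -0.0, -0.6]
grip_width: 0.0855
grasp_force: 0.0
```

```bash
python3 - <<'E'
from h import *
to(.461,.174,.05)
im=bot.camera("top");cv2.imwrite("pics/a.png",cv2.resize(im[220:340,180:340],None,fx=5,fy=5)[:600,:800])
for c in ["top","scene"]:
    if c=="scene": bot.camera(c)
    for o in bot.outline_of("collar",c)[:2]: print(c,o["conf"],o["rect"])
E
```

```text
t 3.65 pos [0.4586 0.1653 0.1336] yaw 90.63 tilt [0.0072 0.0037] delta mm [ 8.3  1.9 83.6] w 0.0855 F [ 0.9 -0.  -0.6] gf 0.0 j [ 20.  14. -10.  66.   0. 109.]
scene 0.64 [374.0, 251.1, 27.4, 18.0]
```

```bash
python3 - <<'E'
from h import *
for rc in ([371.5,251.9,28,20.9],[374,251.1,27.4,18]):
    print(cyl_mask_fit([("scene",np.array(rc))],0,.016,.0335,(.46,.17)))
print(cyl_mask_fit([("scene",np.array([371.5,251.9,28,20.9])),("top",np.array([241.9,282.7,28.2,24.2]))],0,.016,.0335,(.46,.17)))
im=bot.camera("scene");cv2.imwrite("pics/b.png",cv2.resize(im[180:300,300:460],None,fx=5,fy=5))
to(.461,.174,.05)
E
```

```text
(array([0.46151434, 0.17654154]), array([ 0.12073291, -1.09591066, -0.11809875,  1.00976436]))
(array([0.45111147, 0.17959846]), array([-0.11483594, -2.50859441,  0.11673417,  2.28773326]))
(array([0.46070114, 0.17425666]), array([-0.67491159, -1.51406694, -0.95114552,  0.55364942, -1.11871911,
       -2.1712691 , -0.60331164,  1.98912289]))
t 3.9 pos [0.4545 0.1599 0.1343] yaw 90.17 tilt [0.0008 0.0002] delta mm [14.1  6.5 84.3] w 0.0855 F [0.7 0.5 0.7] gf 0.0 j [ 19.  14. -10.  66.  -0. 109.]
```

View pics/b.png

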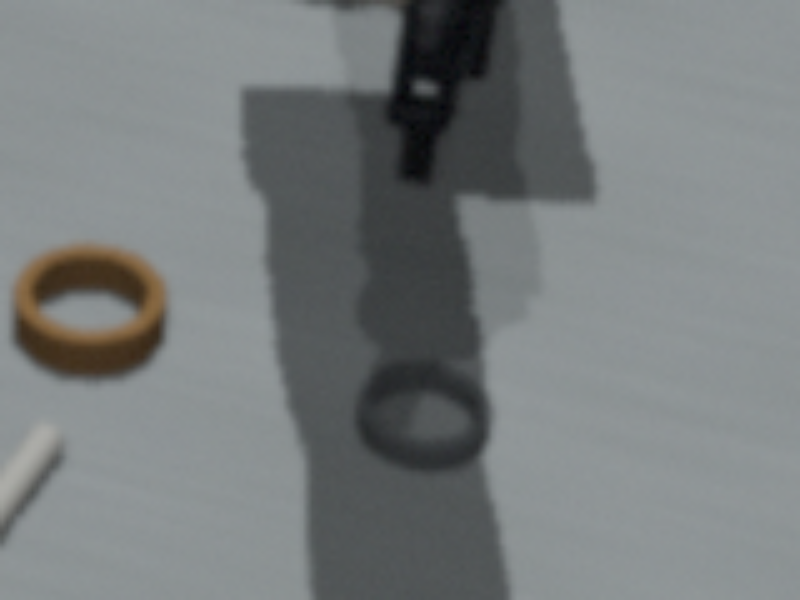

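The crop shows the collar at full-frame x 371.6–398, y 251.6–273.6. This matches the first detection and the top camera, so the collar is at about (0.461, 0.175). The gripper hangs clear above it.

Request:
move_arm([
  [1, 15, 6.5, 30, 0, 0, 0],
  [1, 0, 0, 35, 0, 0, 0],
  [1, 0, 0, 30, 0, 0, 0],
  [1, 0, 0, 20, 0, 0, 0],
  [1, 0, 0, 5, 0, 0, 0],
  [1, 0, 0, 0, 0, 0, 0],
  [1, 0, 0, 0, 0, 0, 0],
])

```text
clock: 4.48
eef_pos: [0.4625, 0.1753, 0.0153]
tool_rot: [0.707, 0.708, 0.002, 0.001]
ft_force: [0.2, -1.0, -0.7]
grip_width: 0.0853
grasp_force: 0.0
```

```bash
python3 - <<'E'
from h import *
to(.461,.175,.010)
E
```

```text
t 4.48 pos [0.4625 0.1753 0.0153] yaw 90.09 tilt [0.0034 0.0013] delta mm [-0.3 -1.6  5.3] w 0.0853 F [ 0.2 -1.  -0.7] gf 0.0 j [ 21.  23. -18.  49.  -0. 111.]
```

Request:
move_arm([
  [1, 0, -1, 4.5, 0, 0, 0],
  [1, 0, 0, 0, 0, 0, 0],
  [0.7, 0, 0, 0, 0, 0, 0],
  [0.7, 0, 0, 0, 0, 0, 0],
  [0.6, 0, 0, 0, 0, 0, 0],
  [0.6, 0, 0, 0, 0, 0, 0],
  [0.5, 0, 0, 0, 0, 0, 0],
  [0.5, 0, 0, 0, 0, 0, 0],
])

```text
clock: 5.15
eef_pos: [0.4597, 0.1752, 0.0086]
tool_rot: [0.706, 0.708, -0.0, -0.0]
ft_force: [0.5, 0.3, -0.8]
grip_width: 0.0429
grasp_force: 0.0
```

```bash
python3 - <<'E'
from h import *
to(.461,.175,.010)
E
```

```text
t 5.15 pos [0.4597 0.1752 0.0086] yaw 90.13 tilt [-0. -0.] delta mm [-0.2  1.3 -1.4] w 0.0429 F [ 0.5  0.3 -0.8] gf 0.0 j [ 21.  23. -18.  49.  -0. 111.]
```

```bash
python3 - <<'E'
from h import *
im=bot.camera("scene");cv2.imwrite("pics/c.png",cv2.resize(im[180:300,310:470],None,fx=5,fy=5))
to(.461,.175,.010)
E
```

```text
t 5.2 pos [0.4597 0.1752 0.0086] yaw 90.13 tilt [-0. -0.] delta mm [-0.2  1.3 -1.4] w 0.0425 F [-0.1 -0.2  0.5] gf 0.0 j [ 21.  23. -18.  49.  -0. 111.]
```

View pics/c.png

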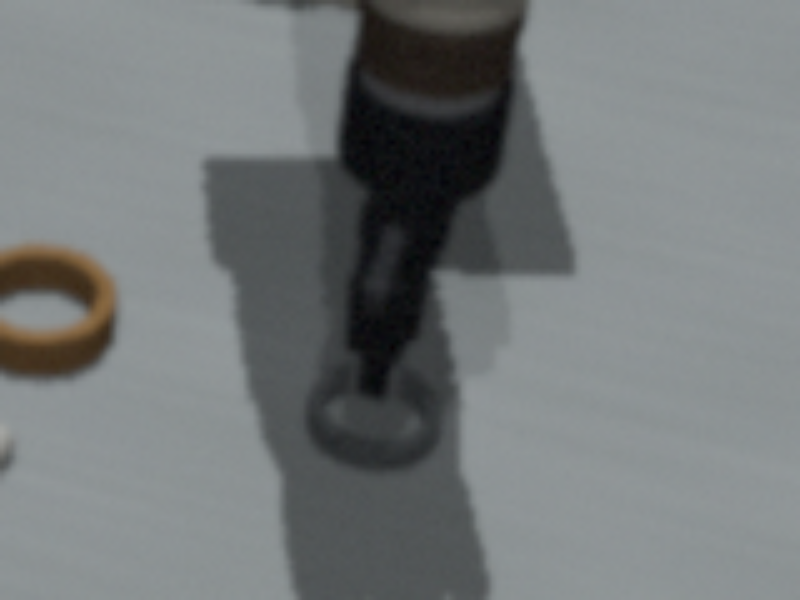

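The crop shows the collar undisturbed at full-frame x 371–398, y 252–274. The fingers closed above its rim, with the front tip near (384.4, 259.4), so the tips stand higher than I assumed.

```bash
python3 - <<'E'
from h import *
for x in (.481,.487):
  for z in (0,.005,.010,.015,.02): print(x,z,proj("scene",[x,.175,z]).round(1))
print(proj("scene",[[.461,.175,.016]]))
E
```

```text
0.481 0 [[382.5 269.3]]
0.481 0.005 [[382.7 267.8]]
0.481 0.01 [[383.  266.4]]
0.481 0.015 [[383.2 264.9]]
0.481 0.02 [[383.4 263.4]]
0.487 0 [[381.9 270.9]]
0.487 0.005 [[382.1 269.4]]
0.487 0.01 [[382.4 267.9]]
0.487 0.015 [[382.6 266.4]]
0.487 0.02 [[382.8 264.9]]
[[385.22958957 259.44848473]]
```

```bash
python3 - <<'E'
from h import *
for x in (.497,.505):
  for z in (.12,.13,.14,.15,.16): print(x,z,proj("scene",[x,.16,z]).round(1))
im=bot.camera("scene");c=cv2.resize(im[215:285,345:425],None,fx=10,fy=8,interpolation=cv2.INTER_CUBIC)
cv2.imwrite("pics/d.png",np.clip(c.astype(float)*2.2,0,255).astype(np.uint8))
E
```

```text
0.497 0.12 [[380.2 234.2]]
0.497 0.13 [[380.7 230.8]]
0.497 0.14 [[381.1 227.4]]
0.497 0.15 [[381.6 223.9]]
0.497 0.16 [[382.1 220.4]]
0.505 0.12 [[379.3 236.2]]
0.505 0.13 [[379.8 232.8]]
0.505 0.14 [[380.3 229.4]]
0.505 0.15 [[380.7 225.9]]
0.505 0.16 [[381.2 222.4]]
```

View pics/d.png

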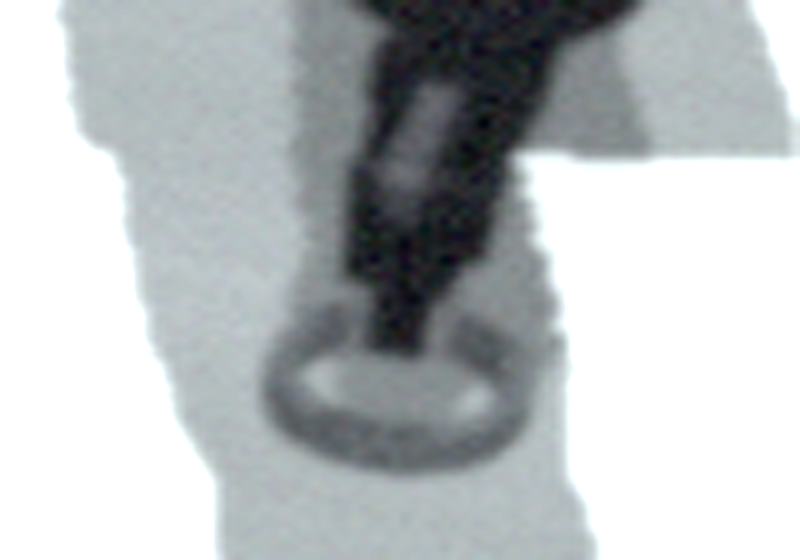

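The brightened crop shows pale pads beside the dark finger end at about (395,350), with the ring intact around them. The tip height is uncertain, so I'll raise, open to about 76 mm and feel for the bench gently.

Request:
move_arm([
  [0.5, 0, 0, -20, 0, 0, 0],
  [0.5, 0, 1.2, -10, 0, 0, 0],
  [0.9, 0, 0, 0, 0, 0, 0],
  [0.9, 0, 0, 0, 0, 0, 0],
  [0.9, 0, 0, 0, 0, 0, 0],
  [0.9, 0, 0, 0, 0, 0, 0],
  [0.9, 0, 0, 15, 0, 0, 0],
  [0.9, 0, 0, 13, 0, 0, 0],
  [0.9, 0, 0, 0, 0, 0, 0],
  [0.9, 0, 0, 0, 0, 0, 0],
])

```text
clock: 6.08
eef_pos: [0.4595, 0.1746, 0.0095]
tool_rot: [0.706, 0.708, -0.002, -0.001]
ft_force: [-0.1, 0.0, -0.4]
grip_width: 0.077
grasp_force: 0.0
```

Request:
move_arm([
  [0.9, 0, 0, 2, 0, 0, 0],
  [0.9, 0, 0, 0, 0, 0, 0],
  [0.9, 0, 0, 0, 0, 0, 0],
])

```text
clock: 6.33
eef_pos: [0.4613, 0.1753, 0.0091]
tool_rot: [0.706, 0.708, 0.0, 0.0]
ft_force: [-0.0, -0.1, 0.0]
grip_width: 0.0767
grasp_force: 0.0
```

Request:
move_arm([
  [0.9, 0, 0, 2, 0, 0, 0],
  [0.9, 0, 0, 0, 0, 0, 0],
  [0.9, 0, 0, 0, 0, 0, 0],
])

```text
clock: 6.58
eef_pos: [0.4609, 0.1752, 0.0068]
tool_rot: [0.706, 0.708, 0.0, 0.0]
ft_force: [-0.4, -0.2, -0.2]
grip_width: 0.0767
grasp_force: 0.0
```

Request:
move_arm([
  [0.9, 0, 0, 2, 0, 0, 0],
  [0.9, 0, 0, 0, 0, 0, 0],
  [0.9, 0, 0, 0, 0, 0, 0],
])

```text
clock: 6.83
eef_pos: [0.4607, 0.1751, 0.0045]
tool_rot: [0.706, 0.708, -0.0, -0.0]
ft_force: [-0.0, -0.4, -0.1]
grip_width: 0.0768
grasp_force: 0.0
```

Request:
move_arm([
  [0.9, 0, 0, 2, 0, 0, 0],
  [0.9, 0, 0, 0, 0, 0, 0],
  [0.9, 0, 0, 0, 0, 0, 0],
])

```text
clock: 7.08
eef_pos: [0.4607, 0.1751, 0.0025]
tool_rot: [0.706, 0.708, -0.0, -0.0]
ft_force: [-0.8, -0.4, 0.1]
grip_width: 0.0765
grasp_force: 0.0
```

Request:
move_arm([
  [0.9, 0, 0, 2, 0, 0, 0],
  [0.9, 0, 0, 0, 0, 0, 0],
  [0.9, 0, 0, 0, 0, 0, 0],
])

```text
clock: 7.33
eef_pos: [0.4607, 0.1751, 0.0005]
tool_rot: [0.706, 0.708, -0.0, -0.0]
ft_force: [0.7, 0.5, -0.1]
grip_width: 0.0767
grasp_force: 0.0
```

Request:
move_arm([
  [0.82, 0, 0, 0, 0, 0, 0],
  [0.82, 0, 0, 0, 0, 0, 0],
  [0.75, 0, 0, 0, 0, 0, 0],
  [0.75, 0, 0, 0, 0, 0, 0],
  [0.7, 0, 0, 0, 0, 0, 0],
  [0.7, 0, 0, 0, 0, 0, 0],
  [0.7, 0, 0, 0, 0, 0, 0],
])

```text
clock: 7.92
eef_pos: [0.4609, 0.1752, 0.0006]
tool_rot: [0.706, 0.708, 0.0, 0.0]
ft_force: [-0.1, 0.1, -0.1]
grip_width: 0.0597
grasp_force: 0.0
```

```bash
python3 - <<'E'
from h import *
im=bot.camera("scene");c=cv2.resize(im[205:285,335:435],None,fx=8,fy=7,interpolation=cv2.INTER_CUBIC)
cv2.imwrite("pics/e.png",np.clip(c.astype(float)*2,0,255).astype(np.uint8))
to(.461,.175,0)
o=bot.outline_of("collar","scene");print([(a["conf"],a["rect"]) for a in o])
E
```

```text
t 7.97 pos [0.4609 0.1751 0.0006] yaw 90.13 tilt [ 0.0001 -0.    ] delta mm [-0.1  0.1  0.6] w 0.06 F [ 0.6  0.4 -0. ] gf 0.0 j [ 21.  24. -19.  48.  -0. 111.]
[(0.83, [371.1, 252.3, 28.1, 23.2])]
```

View pics/e.png

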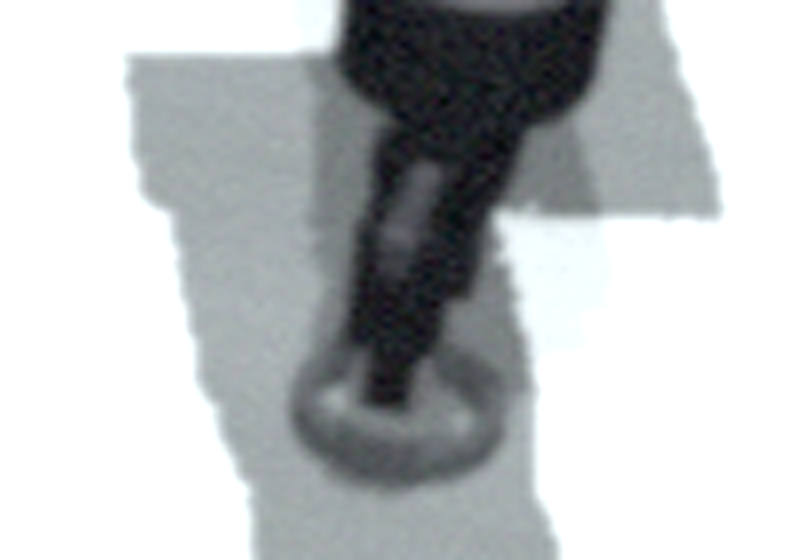

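The crop shows the front fingertip at about full-frame (383.5, 263), above the ring's intact front rim. I'll check what hides the ring using pixel values.

```bash
python3 - <<'E'
from h import *
im=bot.camera("scene");m=bot.outline_of("collar","scene")[0]["pixels"]
g=im.sum(2)//3
for r in range(248,278,1): print(r,"".join("#" if v else "." for v in m[r,368:402])," ".join(f"{v:3d}" for v in g[r,368:402]))
E
```

```text
248 ..................................  87  88  85  87  86  88  83  70  66  58  43  23  15  18   9  13  15  17  12  12  14  17  31  42  51  57  62  64  65  64  73  97 119 128
249 ..................................  90  89  89  88  87  84  78  70  63  58  42  25   9  18   8  13   7  15  17  17  14  19  31  54  60  61  64  65  64  66  72  94 119 127
250 ..................................  89  89  90  88  87  85  75  70  64  53  39  22  17  16  11  13   8  17  13  15  20  18  40  55  61  64  65  64  62  65  65  84 115 127
251 ..................................  89  89  86  89  88  80  71  66  63  53  31  18  14  14  11  22  12   2  14  15  16  17  39  56  63  66  61  62  63  63  64  78 110 124
252 ..................................  88  86  88  86  85  80  70  64  59  44  27  18  17  19  19  14  18  18   9  16  12  24  39  57  63  63  62  64  64  63  63  70  96 117
253 ..................................  87  87  87  86  87  79  67  61  56  43  26  21  13  18  19  15  17  23  16  10  16  27  41  54  57  61  65  65  65  61  66  66  83 114
254 ..................................  87  88  88
[... 3449 characters left out ...]

274 ..................................  82  84  84  84  84  83  84  82  78  75  70  63  65  62  56  55  54  58  60  67  70  71  73  76  81  83  85  84  86  86  86  86  86 102
275 ..................................  83  83  84  83  82  83  83  82  83  82  79  77  75  74  67  66  68  73  78  80  82  81  85  84  86  84  86  85  86  87  83  86  85 100
276 ..................................  83  83  83  85  83  82  82  84  84  81  85  81  83  82  79  77  78  81  83  86  84  84  86  86  84  85  83  85  85  84  85  86  84  90
277 ..................................  85  83  86  84  83  84  86  83  83  85  81  84  83  86  83  81  83  83  84  85  85  86  86  84  86  86  84  86  84  84  84  85  85  87
```

The mask shows the front rim complete below the tip, so the tips really are higher than the pose reading suggests. I'll open and probe down in small steps.

Request:
move_arm([
  [0.95, 0, 0, 0, 0, 0, 0],
  [0.95, 0, 0, 0, 0, 0, 0],
  [0.95, 0, 0, 0, 0, 0, 0],
  [0.95, 0, 0, 3, 0, 0, 0],
  [0.95, 0, 0, 0, 0, 0, 0],
])

```text
clock: 8.53
eef_pos: [0.4606, 0.175, -0.0028]
tool_rot: [0.706, 0.708, -0.0, -0.0]
ft_force: [-0.2, 0.4, -0.6]
grip_width: 0.0813
grasp_force: 0.0
```

Request:
move_arm([
  [0.95, 0, 0, 3, 0, 0, 0],
  [0.95, 0, 0, 0, 0, 0, 0],
  [0.95, 0, 0, 0, 0, 0, 0],
])

```text
clock: 8.78
eef_pos: [0.4605, 0.1751, -0.0057]
tool_rot: [0.706, 0.708, -0.0, -0.0]
ft_force: [-0.0, -0.3, 0.0]
grip_width: 0.0813
grasp_force: 0.0
```

Request:
move_arm([
  [0.95, 0, 0, 3, 0, 0, 0],
  [0.95, 0, 0, 0, 0, 0, 0],
  [0.95, 0, 0, 0, 0, 0, 0],
])

```text
clock: 9.03
eef_pos: [0.4607, 0.1751, -0.0086]
tool_rot: [0.706, 0.708, -0.0, -0.0]
ft_force: [-0.0, 0.1, -0.1]
grip_width: 0.0813
grasp_force: 0.0
```

Request:
move_arm([
  [0.95, 0, 0, 3, 0, 0, 0],
  [0.95, 0, 0, 0, 0, 0, 0],
  [0.95, 0, 0, 0, 0, 0, 0],
])

```text
clock: 9.28
eef_pos: [0.4607, 0.1751, -0.0115]
tool_rot: [0.706, 0.708, -0.0, -0.0]
ft_force: [0.0, 1.1, 0.6]
grip_width: 0.0811
grasp_force: 0.0
```

Request:
move_arm([
  [0.95, 0, 0, 3, 0, 0, 0],
  [0.95, 0, 0, 0, 0, 0, 0],
  [0.95, 0, 0, 0, 0, 0, 0],
])

```text
clock: 9.53
eef_pos: [0.4607, 0.1751, -0.0146]
tool_rot: [0.706, 0.708, -0.0, -0.0]
ft_force: [0.8, 1.0, -0.4]
grip_width: 0.0813
grasp_force: 0.0
```

Request:
move_arm([
  [0.95, 0, 0, 3, 0, 0, 0],
  [0.95, 0, 0, 0, 0, 0, 0],
  [0.95, 0, 0, 0, 0, 0, 0],
])

```text
clock: 9.78
eef_pos: [0.4607, 0.1751, -0.0176]
tool_rot: [0.706, 0.708, -0.0, -0.0]
ft_force: [-0.1, 0.1, -0.6]
grip_width: 0.0813
grasp_force: 0.0
```

Request:
move_arm([
  [0.95, 0, 0, 3, 0, 0, 0],
  [0.95, 0, 0, 0, 0, 0, 0],
  [0.95, 0, 0, 0, 0, 0, 0],
])

```text
clock: 10.03
eef_pos: [0.4607, 0.1751, -0.0206]
tool_rot: [0.706, 0.708, -0.0, -0.0]
ft_force: [-0.3, 0.7, -0.4]
grip_width: 0.081
grasp_force: 0.0
```

Request:
move_arm([
  [0.95, 0, 0, 2, 0, 0, 0],
  [0.95, 0, 0, 0, 0, 0, 0],
  [0.95, 0, 0, 0, 0, 0, 0],
])

```text
clock: 10.28
eef_pos: [0.4607, 0.1751, -0.0225]
tool_rot: [0.706, 0.708, -0.0, -0.0]
ft_force: [0.7, -0.5, 0.8]
grip_width: 0.0813
grasp_force: 0.0
```

```bash
python3 - <<'E'
from h import *
im=bot.camera("scene");to(.461,.175,0)
g=im.sum(2)//3
for r in range(252,280): print(r," ".join(f"{v:3d}" for v in g[r,368:402]))
E
```

```text
t 10.33 pos [ 0.4608  0.1751 -0.0224] yaw 90.13 tilt [-0.0001 -0.    ] delta mm [ -0.1   0.2 -22.4] w 0.0809 F [-0.2  0.3  0.1] gf 0.0 j [ 21.  26. -20.  44.   0. 111.]
252  88  88  86  88  84  74  67  63  59  43  22  15  15  19  13  15  19  16  17  13  17  23  36  48  55  62  61  64  61  64  61  66  84 113
253  86  88  87  87  84  73  63  59  53  37  25  12  17  22  20  19   8  13  14  16  15  28  39  51  58  61  63  64  62  65  63  64  81 112
254  87  88  88  88  84  71  60  50  43  34  20  17  17  15  11  14  18  10  18  12  22  27  41  49  53  58  60  63  64  64  62  69  86 114
255  87  88  88  87  82  71  58  44  36  24  17  21  16  16  14  17  16  19  17  18  22  31  39  42  46  50  53  58  61  64  61  72  95 116
256  86  88  87  84  76  63  54  44  37  23  20  17  16  12  14  15  11  16  15  20  25  33  39  41  42  40  48  54  62  64  66  68  85 102
257  87  88  86  84  71  60  56  47  35  21  16  15  13  13  12  15  12  11  17  14  23  33  35  36  41  43  42  48  53  62  63  66  70  89
258  87  89  86  80  66  59  53  45  32  20  16  23  17  12   8   8  10  14  12  18  26  33
[... 2288 characters left out ...]

275  82  84  84  84  84  82  73  67  65  62  62  60  62  63  61  62  63  70  76  82  83  82  84  83  84  85  84  85  83  86  85  85  85  93
276  83  84  83  86  81  79  71  64  59  62  62  63  60  62  61  63  67  77  81  85  86  86  86  85  84  83  85  84  86  85  86  87  84  87
277  83  86  83  83  83  79  71  65  63  63  63  61  63  60  61  62  69  78  86  86  84  85  85  84  85  86  86  86  86  84  85  84  85  85
278  85  84  85  83  85  84  78  77  76  69  65  66  66  63  62  66  70  76  81  83  85  86  81  86  84  84  85  86  84  85  85  85  86  84
279  86  84  84  85  84  83  81  83  83  79  77  75  71  69  66  66  74  82  84  83  83  84  84  84  85  85  86  84  84  85  85  84  85  85
```

Request:
move_arm([
  [0.95, 0, 0, 3, 0, 0, 0],
  [0.95, 0, 0, 0, 0, 0, 0],
  [0.95, 0, 0, 2, 0, 0, 0],
  [0.95, 0, 0, 0, 0, 0, 0],
])

```text
clock: 10.67
eef_pos: [0.4606, 0.175, -0.0277]
tool_rot: [0.706, 0.708, -0.0, -0.0]
ft_force: [-0.1, 0.1, 0.3]
grip_width: 0.0809
grasp_force: 0.0
```

Request:
move_arm([
  [0.85, 0, 0, 0, 0, 0, 0],
  [0.85, 0, 0, 0, 0, 0, 0],
  [0.8, 0, 0, 0, 0, 0, 0],
  [0.77, 0, 0, 0, 0, 0, 0],
  [0.75, 0, 0, 0, 0, 0, 0],
  [0.75, 0, 0, 0, 0, 0, 0],
])

```text
clock: 11.17
eef_pos: [0.4612, 0.1753, -0.0265]
tool_rot: [0.706, 0.708, 0.0, 0.0]
ft_force: [-1.7, -0.2, 5.4]
grip_width: 0.0648
grasp_force: 40.3
```

Contact: the collar is gripped, with the tips on the bench at reading z ≈ −0.0265 (tips are about 26 mm above the reported TCP at this width). Next I'll open, raise 3.5 mm, turn 90° and grip again, so the collar is centred on both axes.

Request:
move_arm([
  [1, 0, 0, 0, 0, 0, 0],
  [1, 0, 0, -2.5, 0, 0, 0],
  [1, 0, 0, 0, 0, 0, 0],
  [1, 0, 0, 0, 0, 0, -7],
  [1, 0, 0, 0, 0, 0, -7],
  [1, 0, 0, 0, 0, 0, -7],
  [1, 0, 0, 0, 0, 0, -7],
  [1, 0, 0, 0, 0, 0, -7],
  [1, 0, 0, 0, 0, 0, -7],
  [1, 0, 0, 0, 0, 0, -7],
])

```text
clock: 12.0
eef_pos: [0.4607, 0.1751, -0.025]
tool_rot: [0.346, 0.938, -0.0, -0.0]
ft_force: [-0.4, -0.6, 0.9]
grip_width: 0.0852
grasp_force: 0.0
```

Request:
move_arm([
  [1, 0, 0, 0, 0, 0, -7],
  [1, 0, 0, 0, 0, 0, -7],
  [1, 0, 0, 0, 0, 0, -7],
  [1, 0, 0, 0, 0, 0, -7],
  [1, 0, 0, 0, 0, 0, -7],
  [1, 0, 0, 0, 0, 0, -6],
  [1, 0, 0, 0, 0, 0, 0],
  [1, 0, 0, 0, 0, 0, 0],
])

```text
clock: 12.67
eef_pos: [0.4608, 0.1752, -0.025]
tool_rot: [0.0, 1.0, -0.0, -0.0]
ft_force: [-1.4, 0.8, 0.0]
grip_width: 0.0856
grasp_force: 0.0
```

```bash
python3 - <<'E'
from h import *
to(.461,.175,-.022)
E
```

```text
t 12.67 pos [ 0.4608  0.1752 -0.025 ] yaw 179.98 tilt [-0.0002 -0.    ] delta mm [-0.2 -0.2 -3. ] w 0.0856 F [-1.4  0.8  0. ] gf 0.0 j [ 21.  26. -20.  44.   0.  21.]
```

Request:
move_arm([
  [1, 0, 0, -2, 0, 0, 0],
  [0.85, 0, 0, 0, 0, 0, 0],
  [0.85, 0, 0, 0, 0, 0, 0],
  [0.77, 0, 0, 0, 0, 0, 0],
  [0.7, 0, 0, 0, 0, 0, 0],
  [0.65, 0, 0, 0, 0, 0, 0],
  [0.6, 0, 0, 0, 0, 0, 0],
  [0.6, 0, 0, 0, 0, 0, 0],
])

```text
clock: 13.33
eef_pos: [0.4611, 0.1752, -0.0213]
tool_rot: [-0.001, 1.0, 0.0, 0.0]
ft_force: [-3.0, -1.4, 12.6]
grip_width: 0.0628
grasp_force: 62.3
```

Request:
move_arm([
  [0.6, 0, 0, -5, 0, 0, 0],
  [0.6, 0, 0, -15, 0, 0, 0],
  [0.6, 0, 0, -25, 0, 0, 0],
  [0.6, 0, 0, -25, 0, 0, 0],
  [0.6, 0, 0, -25, 0, 0, 0],
  [0.6, 0, 0, -25, 0, 0, 0],
  [0.6, 0, 0, -25, 0, 0, 0],
  [0.6, 0, 0, -25, 0, 0, 0],
  [0.6, 0, 0, -25, 0, 0, 0],
  [0.6, 0, 0, -25, 0, 0, 0],
])

```text
clock: 14.17
eef_pos: [0.4605, 0.175, 0.1983]
tool_rot: [-0.001, 1.0, -0.0, -0.0]
ft_force: [-0.1, 0.5, -1.2]
grip_width: 0.0629
grasp_force: 65.5
```

```bash
python3 - <<'E'
from h import *
im=bot.camera("scene");to(.527,-.189,.230)
print([(a["conf"],a["rect"]) for a in bot.outline_of("collar","scene")])
c=proj("scene",[.461,.175,.25])[0].astype(int);print(c)
cv2.imwrite("pics/f.png",cv2.resize(im[max(c[1]-75,0):max(c[1]-75,0)+120,c[0]-80:c[0]+80],None,fx=5,fy=5))
E
```

```text
t 14.22 pos [0.4633 0.1761 0.2037] yaw -179.9 tilt [0.0082 0.0031] delta mm [ -63.2 -365.2  -27. ] w 0.0628 F [2.3 0.7 3. ] gf 65.5 j [21. 13. -1. 76.  0. 21.]
[(0.97, [382.0, 176.5, 32.4, 22.0]), (0.69, [189.9, 240.5, 30.1, 63.9])]
[397 179]
```

View pics/f.png

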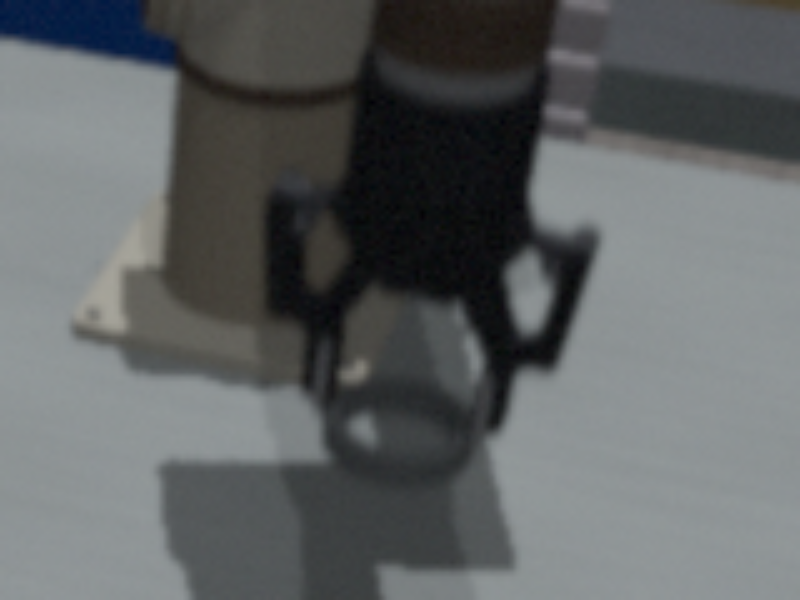

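The crop shows the collar held level between both fingertips at about (400,435).

Request:
move_arm([
  [0.6, 0, 0, -20, 0, 0, 0],
  [0.6, 0, -15, -5, 0, 0, 0],
  [0.6, -7, -35, 0, 0, 0, 0],
  [0.6, -7, -35, 0, 0, 0, 0],
  [0.6, -7, -35, 0, 0, 0, 0],
  [0.6, -7, -35, 0, 0, 0, 0],
  [0.6, -7, -35, 0, 0, 0, 0],
  [0.6, -7, -35, 0, 0, 0, 0],
  [0.6, -7, -35, 0, 0, 0, 0],
  [0.6, -7, -35, 0, 0, 0, 0],
])

```text
clock: 15.1
eef_pos: [0.517, -0.1213, 0.2211]
tool_rot: [-0.001, 1.0, 0.0, -0.001]
ft_force: [0.6, -0.4, -0.4]
grip_width: 0.0626
grasp_force: 65.7
```

Request:
move_arm([
  [0.6, -7, -35, 0, 0, 0, 0],
  [0.6, 0, -20, 0, 0, 0, 0],
  [0.6, 0, -10, 0, 0, 0, 0],
  [0.6, 0, 0, 0, 0, 0, 0],
  [0.6, 0, 0, 0, 0, 0, 0],
  [0.6, 0, 0, 0, 0, 0, 0],
])

```text
clock: 15.6
eef_pos: [0.5244, -0.1833, 0.2218]
tool_rot: [-0.002, 1.0, 0.0, -0.0]
ft_force: [-0.4, -0.3, -1.1]
grip_width: 0.0628
grasp_force: 65.7
```

```bash
python3 - <<'E'
from h import *
to(.527,-.189,.225)
for c in ["scene","top"]:
    im=bot.camera(c);np.save(f"j_{c}.npy",im)
    for n in ["collar","cap"]:print(c,n,[(a["conf"],a["rect"]) for a in bot.outline_of(n,c)][:2])
E
```

```text
t 15.6 pos [ 0.5244 -0.1833  0.2218] yaw -179.79 tilt [-0.0008  0.0009] delta mm [-2.6 -5.8 -3.2] w 0.0628 F [-0.4 -0.3 -1.1] gf 65.7 j [-19.  20.  11.  82.   0. -19.]
scene collar [(0.83, [221.9, 149.5, 32.2, 21.1]), (0.33, [280.5, 264.3, 32.5, 39.2])]
scene cap [(0.57, [228.2, 174.3, 17.8, 22.1])]
top collar [(0.61, [321.5, 204.4, 17.6, 54.7]), (0.5, [413.7, 273.8, 7.5, 5.7])]
top cap [(0.5, [370.8, 232.0, 64.3, 69.5])]
```

```bash
python3 - <<'E'
from h import *
S=cv2.imread("pics/scene0.png");T=cv2.imread("pics/top0.png")
def blob(im,x0,y0,x1,y1,bg):
    g=cv2.resize(im[y0:y1,x0:x1].mean(2).astype(np.float32),None,fx=8,fy=8,interpolation=cv2.INTER_CUBIC)
    m=(g<bg).astype(np.uint8);n,l,s,c=cv2.connectedComponentsWithStats(m)
    i=1+np.argmax(s[1:,4]);x,y,w,h,a=s[i];k=lambda v,o:(v+.5)/8-.5+o
    return [round(float(v),2) for v in ((x)/8-.5+x0,(y)/8-.5+y0,w/8,h/8,c[i][0]/8-.44+x0,c[i][1]/8-.44+y0,a/64)]
for t in (45,55,65):
    s=blob(S,215,165,255,200,t);b=blob(T,400,245,445,285,t);print(t,s,b)
    for o in ([("scene",np.array(s[:4]))],[("top",np.array(b[:4]))],[("scene",np.array(s[:4])),("top",np.array(b[:4]))]):
        x,f=cyl_mask_fit(o,.175,.028,.0225,(.527,-.19));print("  ",x.round(4),f.round(1))
print(S[168:198:2,214:256:2].mean(2).astype(int))
E
```

```text
45 [225.38, 174.38, 19.5, 19.0, 235.17, 183.84, 304.52] [410.12, 254.5, 22.25, 20.0, 421.42, 264.56, 343.98]
   [ 0.5271 -0.19  ] [-0.4 -0.9  0.4  0.8]
   [ 0.527  -0.1892] [-0.8 -0.9  0.8  0.9]
   [ 0.5271 -0.1896] [-0.2 -0.8  0.6  0.8 -0.6 -1.   0.9  0.9]
55 [225.0, 174.12, 20.25, 19.62, 235.17, 183.83, 326.14] [409.75, 254.0, 23.0, 20.88, 421.35, 264.54, 366.2]
   [ 0.5274 -0.1899] [-0.1 -0.5  0.1  0.5]
   [ 0.5271 -0.1892] [-0.4 -0.5  0.4  0.5]
   [ 0.5273 -0.1895] [ 0.1 -0.5  0.2  0.5 -0.3 -0.6  0.6  0.4]
65 [224.75, 173.75, 20.88, 20.38, 235.17, 183.84, 349.61] [409.0, 253.75, 24.0, 21.25, 421.21, 264.5, 388.17]
   [ 0.5275 -0.1897] [ 0.2 -0.1 -0.3  0.1]
   [ 0.5272 -0.1887] [ 0.1 -0.3 -0.1  0.3]
   [ 0.5274 -0.1891] [ 0.5 -0.1 -0.   0.2  0.3 -0.4  0.1  0.2]
[[ 82  81  82  85  86  87  87  93 109  91 103 141 143 142 143 144 143 145
  144 145 143]
 [ 81  83  83  84  84  82  83  82  82  82 117 141 142 144 144 143 144 144
  144 144 144]
 [ 84  82  83  83  83  82  83  82  83  81 104 129 122 113 115 115 117 118
  117 115 115]
 [ 83  84  84  82  84  82  82  81  77  62  58  66  65  71 
[... 310 characters left out ...]
1  81  84  78  30  14  17  13  16  16  17  17  14  38  80  83
   84  83  85]
 [ 83  83  82  82  84  78  30   6   4  14   9  10   8  11   9  26  77  88
   85  86  86]
 [ 83  85  81  83  83  82  47  11   4   8   7   6  13  12   2  23  73  82
   85  86  85]
 [ 95  96  95  97  96  97  63   4  13  13  13   5   0  10   7  24  75  82
   83  84  83]
 [137 138 140 139 141 140 107  34  15  13   8   9  10   9   7  93 114 104
  106 107  94]
 [142 142 140 142 143 146 151 102  30  16   5  12  19  33  56 105 143 159
  163 164 146]
 [142 142 142 142 145 160 164 109  69  61  61  61  62  68  76  79 132 163
  170 169 159]
 [143 147 154 159 164 169 161 108  86  80  76  79  78  77  79  81 125 167
  168 160 165]]
```

```bash
python3 - <<'E'
from h import *
to(.5273,-.1893,.2218)
bot.camera("scene");o=bot.outline_of("collar","scene")[0]["rect"];print(o)
for z0 in (.215,.225,.235,.243,.25): 
    x,f=cyl_mask_fit([("scene",np.array(o))],z0,.016,.0335,(.527,-.19));print(z0,x.round(4),f.round(2))
e=bot.get_obs()["eef_pos"]
P=lambda v:(lambda p:np.r_[p.min(0),p.max(0)])(proj("scene",np.array([[e[0]+.0335*np.cos(t),e[1]+.0335*np.sin(t),z] for t in np.linspace(0,6.3,80) for z in (v,v+.016)])))
for v in (.215,.225,.235,.243,.25): print(v,P(v).round(1))
E
```

```text
t 15.9 pos [ 0.5248 -0.1837  0.2224] yaw -179.78 tilt [ 0.0004 -0.0001] delta mm [-2.4 -5.6  0.6] w 0.0623 F [-0.2 -0.1 -0.1] gf 65.7 j [-19.  20.  11.  82.   0. -20.]
[224.0, 149.5, 27.2, 17.3]
0.215 [ 0.4698 -0.2103] [-0.75 -1.51  0.77  1.3 ]
0.225 [ 0.4846 -0.2016] [-1.   -1.7   1.02  1.45]
0.235 [ 0.4994 -0.193 ] [-1.25 -1.9   1.27  1.61]
0.243 [ 0.5112 -0.1861] [-1.46 -2.07  1.48  1.73]
0.25 [ 0.5215 -0.18  ] [-1.64 -2.22  1.68  1.85]
0.215 [221.6 160.8 251.6 182.3]
0.225 [221.2 157.1 251.3 178.6]
0.235 [220.7 153.3 251.  174.8]
0.243 [220.3 150.3 250.8 171.7]
0.25 [220.  147.6 250.6 169. ]
```

Request:
move_arm([
  [0.6, -2.5, -5.6, 0, 0, 0, 0],
  [0.6, 0, 0, 0, 0, 0, 0],
  [0.6, 0, 0, 0, 0, 0, 0],
  [0.6, 0, 0, 0, 0, 0, 0],
])

```text
clock: 16.33
eef_pos: [0.5272, -0.1905, 0.222]
tool_rot: [-0.001, 1.0, 0.0, -0.0]
ft_force: [-0.8, -0.9, -0.6]
grip_width: 0.0624
grasp_force: 65.7
```

```bash
python3 - <<'E'
from h import *
to(.5273,-.1893,.2218)
im=bot.camera("scene");np.save("g.npy",im);e=bot.get_obs()["eef_pos"]
x0,y0,s=188,120,8;c=np.clip(cv2.resize(im[y0:y0+75,x0:x0+100],None,fx=s,fy=s,interpolation=cv2.INTER_CUBIC).astype(float)*1.7,0,255).astype(np.uint8)
for r,z,col in ((.0335,.0213,(0,255,0)),(.0335,.0373,(0,255,255)),(.0255,.0373,(255,255,0))):
    p=proj("scene",[[e[0]+r*np.cos(t),e[1]+r*np.sin(t),e[2]+z] for t in np.linspace(0,6.283,60)])
    cv2.polylines(c,[(((p-[x0,y0])+.5)*s).astype(int)],True,col,1)
p=proj("scene",[[.5273+.0225*np.cos(t),-.1893+.0225*np.sin(t),.203] for t in np.linspace(0,6.283,60)])
cv2.polylines(c,[(((p-[x0,y0])+.5)*s).astype(int)],True,(0,0,255),1)
cv2.imwrite("pics/g.png",c)
E
```

```text
t 16.33 pos [ 0.5272 -0.1905  0.222 ] yaw -179.89 tilt [-0.0002  0.0001] delta mm [-0.1  1.2  0.2] w 0.0624 F [-0.8 -0.9 -0.6] gf 65.7 j [-20.  20.  12.  82.   0. -20.]
```

View pics/g.png

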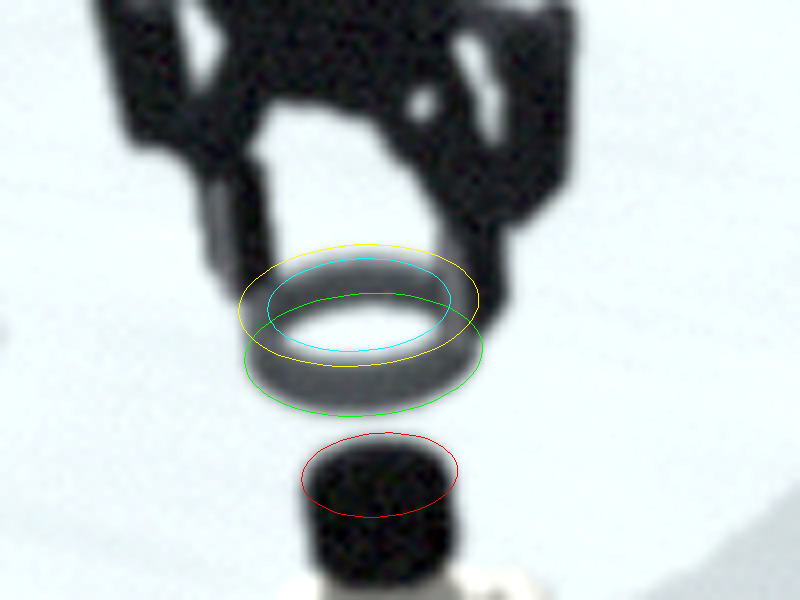

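The overlay shows the predicted ring outlines lying on the collar, and the red circle on the cap top at (380,475), so the calibration and height are right. I'll shift 1.2 mm in y and lower.

Request:
move_arm([
  [0.6, 0, 1.2, 15, 0, 0, 0],
  [0.6, 0, 0, 15, 0, 0, 0],
  [0.6, 0, 0, 8, 0, 0, 0],
  [0.6, 0, 0, 4, 0, 0, 0],
  [0.6, 0, 0, 4, 0, 0, 0],
  [0.6, 0, 0, 0, 0, 0, 0],
])

```text
clock: 16.88
eef_pos: [0.527, -0.189, 0.1757]
tool_rot: [-0.001, 1.0, 0.0, -0.0]
ft_force: [0.1, -0.7, -0.4]
grip_width: 0.0629
grasp_force: 65.7
```

```bash
python3 - <<'E'
from h import *
to(.5273,-.1893,.1287)
E
```

```text
t 16.88 pos [ 0.527  -0.189   0.1757] yaw -179.87 tilt [-0.0008  0.0003] delta mm [-0.4 -0.3 47. ] w 0.0629 F [ 0.1 -0.7 -0.4] gf 65.7 j [-20.  21.   7.  75.   0. -20.]
```

Request:
move_arm([
  [0.6, 0, 0, 5, 0, 0, 0],
  [0.6, 0, 0, 5, 0, 0, 0],
  [0.6, 0, 0, 5, 0, 0, 0],
  [0.6, 0, 0, 5, 0, 0, 0],
  [0.6, 0, 0, 0, 0, 0, 0],
])

```text
clock: 17.3
eef_pos: [0.5264, -0.1888, 0.1548]
tool_rot: [-0.001, 1.0, 0.0, -0.001]
ft_force: [0.5, -0.3, -1.2]
grip_width: 0.0629
grasp_force: 65.7
```

Request:
move_arm([
  [0.6, 0, 0, 5, 0, 0, 0],
  [0.6, 0, 0, 5, 0, 0, 0],
  [0.6, 0, 0, 5, 0, 0, 0],
  [0.6, 0, 0, 5, 0, 0, 0],
  [0.6, 0, 0, 0, 0, 0, 0],
  [0.6, 0, 0, 0, 0, 0, 0],
])

```text
clock: 17.8
eef_pos: [0.5268, -0.189, 0.1356]
tool_rot: [-0.001, 1.0, 0.0, -0.001]
ft_force: [-0.3, -0.4, -1.0]
grip_width: 0.0627
grasp_force: 65.7
```

```bash
python3 - <<'E'
from h import *
to(.5273,-.1893,.1287)
E
```

```text
t 17.8 pos [ 0.5268 -0.189   0.1356] yaw -179.87 tilt [-0.0011  0.0004] delta mm [-0.5 -0.4  6.9] w 0.0627 F [-0.3 -0.4 -1. ] gf 65.7 j [-20.  23.   3.  70.   0. -20.]
```

Request:
move_arm([
  [0.6, 0, 0, 2, 0, 0, 0],
  [0.6, 0, 0, 2, 0, 0, 0],
  [0.6, 0, 0, 0, 0, 0, 0],
  [0.6, 0, 0, 0, 0, 0, 0],
])

```text
clock: 18.13
eef_pos: [0.5272, -0.1891, 0.1321]
tool_rot: [-0.001, 1.0, 0.0, -0.0]
ft_force: [1.1, -0.1, -0.6]
grip_width: 0.0627
grasp_force: 65.7
```

Request:
move_arm([
  [0.6, 0, 0, 2, 0, 0, 0],
  [0.6, 0, 0, 0, 0, 0, 0],
  [0.6, 0, 0, 0, 0, 0, 0],
])

```text
clock: 18.38
eef_pos: [0.5271, -0.1891, 0.13]
tool_rot: [-0.001, 1.0, 0.0, -0.0]
ft_force: [0.3, -0.7, -0.6]
grip_width: 0.0626
grasp_force: 65.7
```

Request:
move_arm([
  [0.6, 0, 0, 1, 0, 0, 0],
  [0.6, 0, 0, 0, 0, 0, 0],
  [0.6, 0, 0, 0, 0, 0, 0],
])

```text
clock: 18.63
eef_pos: [0.5272, -0.1891, 0.1291]
tool_rot: [-0.001, 1.0, 0.0, -0.0]
ft_force: [-0.4, 0.1, -0.8]
grip_width: 0.0627
grasp_force: 65.7
```

Request:
move_arm([
  [0.6, 0, 0, 1, 0, 0, 0],
  [0.6, 0, 0, 0, 0, 0, 0],
  [0.6, 0, 0, 0, 0, 0, 0],
])

```text
clock: 18.88
eef_pos: [0.5273, -0.1891, 0.1289]
tool_rot: [-0.001, 1.0, -0.0, 0.0]
ft_force: [-1.8, 0.5, 5.1]
grip_width: 0.0629
grasp_force: 66.6
```

Request:
move_arm([
  [0.6, 0, 0, 1, 0, 0, 0],
  [0.6, 0, 0, 0, 0, 0, 0],
  [0.6, 0, 0, 0, 0, 0, 0],
])

```text
clock: 19.13
eef_pos: [0.5273, -0.1891, 0.1288]
tool_rot: [-0.001, 1.0, -0.0, 0.001]
ft_force: [-4.1, 2.1, 9.6]
grip_width: 0.0626
grasp_force: 67.4
```

Seated: contact came at z 0.1289, which puts the underside at 0.150 as expected. I'll release and go up.

Request:
move_arm([
  [0.6, 0, 0, -1, 0, 0, 0],
  [0.8, 0, 0, 0, 0, 0, 0],
  [1, 0, 0, 0, 0, 0, 0],
  [1, 0, 0, 0, 0, 0, 0],
  [1, 0, 0, 0, 0, 0, 0],
  [1, 0, 0, 0, 0, 0, 0],
])

```text
clock: 19.63
eef_pos: [0.5271, -0.1891, 0.1277]
tool_rot: [-0.001, 1.0, 0.0, -0.0]
ft_force: [1.0, 0.1, -0.8]
grip_width: 0.0854
grasp_force: 0.0
```

Request:
move_arm([
  [1, 0, 0, -10, 0, 0, 0],
  [1, 0, 0, -15, 0, 0, 0],
  [1, 0, 0, 0, 0, 0, 0],
  [1, 0, 0, 0, 0, 0, 0],
])

```text
clock: 19.97
eef_pos: [0.5282, -0.1895, 0.1544]
tool_rot: [-0.001, 1.0, -0.001, 0.001]
ft_force: [-0.1, 0.0, -0.3]
grip_width: 0.0856
grasp_force: 0.0
```

```bash
python3 - <<'E'
from h import *
to(.5273,-.1893,.165)
im=bot.camera("scene");e=bot.get_obs()["eef_pos"]
x0,y0,s=188,140,8;c=np.clip(cv2.resize(im[y0:y0+75,x0:x0+100],None,fx=s,fy=s,interpolation=cv2.INTER_CUBIC).astype(float)*1.5,0,255).astype(np.uint8)
for r,z,col in ((.0335,.150,(0,255,0)),(.0335,.166,(0,255,255)),(.0225,.203,(0,0,255)),(.0225,.175,(0,0,255))):
    p=proj("scene",[[.5272+r*np.cos(t),-.1891+r*np.sin(t),z] for t in np.linspace(0,6.283,60)])
    cv2.polylines(c,[(((p-[x0,y0])+.5)*s).astype(int)],True,col,1)
cv2.imwrite("pics/h.png",c)
E
```

```text
t 19.97 pos [ 0.5282 -0.1895  0.1544] yaw -179.87 tilt [ 0.0028 -0.001 ] delta mm [  0.9   0.2 -10.6] w 0.0856 F [-0.1  0.  -0.3] gf 0.0 j [-20.  22.   4.  72.  -0. -20.]
```

View pics/h.png

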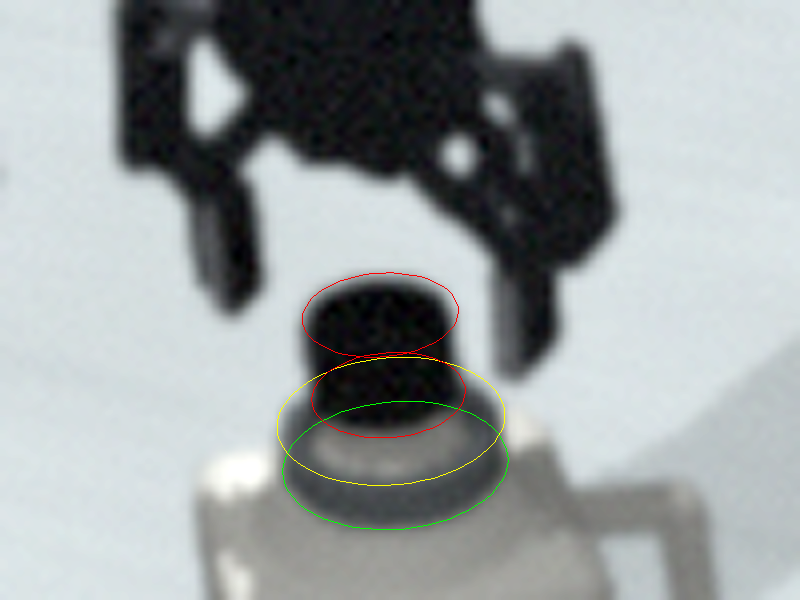

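The picture shows the collar lying flat on the shoulder inside the predicted outlines. The cap is standing free, the fingers are open around it, and the right tip is at (515,380) in the crop. Next I'll work out the tip height from that.

```bash
python3 - <<'E'
from h import *
for name,px,y0,ez in (("grip66 R",(188+487/8,120+333/8),-.1905+.0365,.222),("grip66 L",(188+240/8,120+300/8),-.1905-.0365,.222),("open R",(188+515/8,140+380/8),-.1895+.046,.1544),("open L",(188+232/8,140+315/8),-.1895-.046,.1544)):
    # point on the ray at the plane y = y0
    p,d=ray("scene",px);P=p+d*(y0-p[1])/d[1];
    # and at x = .527+.0 .. pad front edge .011
    Q=p+d*(.533-p[0])/d[0]
    print(name,P.round(4),Q.round(4),"tip offset",(Q[2]-ez).round(4))
to(.5273,-.1893,.165)
E
```

```text
grip66 R [ 0.5186 -0.154   0.2522] [ 0.533  -0.1461  0.262 ] tip offset 0.04
grip66 L [ 0.529  -0.227   0.2522] [ 0.533  -0.2244  0.255 ] tip offset 0.033
open R [ 0.5306 -0.1435  0.1924] [ 0.533  -0.1422  0.1942] tip offset 0.0398
open L [ 0.5317 -0.2355  0.1928] [ 0.533  -0.2346  0.1938] tip offset 0.0394
t 20.02 pos [ 0.5275 -0.1892  0.1535] yaw -179.87 tilt [ 0.0011 -0.0004] delta mm [  0.2  -0.1 -11.5] w 0.0853 F [ 0.7  0.9 -0.8] gf 0.0 j [-20.  22.   4.  72.   0. -20.]
```

Request:
move_arm([
  [0.8, 0, 0, 0, 0, 0, 0],
  [0.7, 0, 0, 0, 0, 0, 0],
  [0.6, 0, 0, 0, 0, 0, 0],
  [0.5, 0, 0, 0, 0, 0, 0],
  [0.4, 0, 0, 0, 0, 0, 0],
  [0.3, 0, 0, 0, 0, 0, 0],
  [0.3, 0, 0, 0, 0, 0, 0],
  [0.3, 0, 0, 0, 0, 0, 0],
])

```text
clock: 20.68
eef_pos: [0.5271, -0.1894, 0.1531]
tool_rot: [-0.001, 1.0, -0.0, -0.0]
ft_force: [-0.0, -1.5, 1.0]
grip_width: 0.0424
grasp_force: 60.7
```

```bash
python3 - <<'E'
from h import *
to(.5273,-.1893,.1445)
E
```

```text
t 20.68 pos [ 0.5271 -0.1894  0.1531] yaw -179.88 tilt [-0.0001 -0.0005] delta mm [-0.2  0.1  8.6] w 0.0424 F [-0.  -1.5  1. ] gf 60.7 j [-20.  22.   4.  72.  -0. -20.]
```

Request:
move_arm([
  [0.2, 0, 0, 2, 0, 0, 0],
  [0.2, 0, 0, 2, 0, 0, 0],
  [0.2, 0, 0, 2, 0, 0, 0],
  [0.2, 0, 0, 0, 0, 0, 0],
  [0.2, 0, 0, 0, 0, 0, 0],
])

```text
clock: 21.1
eef_pos: [0.5273, -0.1894, 0.1483]
tool_rot: [-0.001, 1.0, -0.0, 0.001]
ft_force: [-3.6, -1.1, 7.0]
grip_width: 0.0424
grasp_force: 61.4
```

Request:
move_arm([
  [0.2, 0, 0, 1.5, 0, 0, 0],
  [0.2, 0, 0, 0, 0, 0, 0],
  [0.2, 0, 0, 0, 0, 0, 0],
])

```text
clock: 21.35
eef_pos: [0.5273, -0.1894, 0.147]
tool_rot: [-0.001, 1.0, -0.001, 0.001]
ft_force: [-3.2, -2.1, 8.4]
grip_width: 0.0423
grasp_force: 61.4
```

Request:
move_arm([
  [0.2, 0, 0, 1.5, 0, 0, 0],
  [0.2, 0, 0, 0, 0, 0, 0],
  [0.2, 0, 0, 0, 0, 0, 0],
])

```text
clock: 21.6
eef_pos: [0.5273, -0.1894, 0.1457]
tool_rot: [-0.001, 1.0, -0.001, 0.001]
ft_force: [-4.0, -1.0, 9.2]
grip_width: 0.0423
grasp_force: 61.5
```

Request:
move_arm([
  [0.2, 0, 0, 1, 0, 0, 0],
  [0.2, 0, 0, 0, 0, 0, 0],
  [0.2, 0, 0, 0, 0, 0, 0],
])

```text
clock: 21.85
eef_pos: [0.5273, -0.1894, 0.145]
tool_rot: [-0.001, 1.0, -0.001, 0.001]
ft_force: [-2.8, -1.5, 11.0]
grip_width: 0.0422
grasp_force: 61.7
```

Request:
move_arm([
  [0.2, 0, 0, 0.5, 0, 0, -3],
  [0.2, 0, 0, 0, 0, 0, -4],
  [0.2, 0, 0, 0, 0, 0, -5],
  [0.2, 0, 0, 0, 0, 0, -5],
  [0.2, 0, 0, 0, 0, 0, -5],
  [0.2, 0, 0, 0, 0, 0, -5],
  [0.2, 0, 0, 0, 0, 0, -5],
])

```text
clock: 22.43
eef_pos: [0.5284, -0.1893, 0.145]
tool_rot: [-0.279, 0.96, -0.001, 0.002]
ft_force: [-2.0, -0.9, 9.8]
grip_width: 0.0421
grasp_force: 61.7
```

```bash
python3 - <<'E'
from h import *
to(.5273,-.1893,.1445);print(bot.get_obs()["ft_torque"].round(2))
E
```

```text
t 22.43 pos [ 0.5284 -0.1893  0.145 ] yaw -147.62 tilt [ 0.0041 -0.001 ] delta mm [0.9 0.6 0.5] w 0.0421 F [-2.  -0.9  9.8] gf 61.7 j [-20.  22.   3.  71.   0. -52.]
[-0.05  0.41 -0.07]
```

Request:
move_arm([
  [0.2, 0, 0, 0, 0, 0, -6],
  [0.2, 0, 0, 0, 0, 0, -6],
  [0.2, 0, 0, 0, 0, 0, -6],
  [0.2, 0, 0, 0, 0, 0, -6],
  [0.2, 0, 0, 0, 0, 0, -6],
  [0.2, 0, 0, 0, 0, 0, -6],
  [0.2, 0, 0, 0, 0, 0, -6],
  [0.2, 0, 0, 0, 0, 0, -6],
  [0.2, 0, 0, 0, 0, 0, -6],
  [0.2, 0, 0, 0, 0, 0, -6],
])

```text
clock: 23.27
eef_pos: [0.5285, -0.1889, 0.145]
tool_rot: [0.722, -0.692, 0.002, -0.001]
ft_force: [-2.5, -0.1, 11.1]
grip_width: 0.0423
grasp_force: 61.8
```

Request:
move_arm([
  [0.2, 0, 0, 0, 0, 0, -4],
  [0.2, 0, 0, 0, 0, 0, 0],
  [0.2, 0, 0, 0, 0, 0, 0],
  [0.2, 0, 0, 0, 0, 0, 0],
])

```text
clock: 23.6
eef_pos: [0.5285, -0.1889, 0.145]
tool_rot: [0.744, -0.668, 0.002, -0.001]
ft_force: [-2.2, 0.9, 10.6]
grip_width: 0.0423
grasp_force: 61.7
```

```bash
python3 - <<'E'
from h import *
to(.5273,-.1893,.1445);print(bot.get_obs()["ft_torque"].round(2))
E
```

```text
t 23.6 pos [ 0.5285 -0.1889  0.145 ] yaw -83.84 tilt [ 0.0042 -0.0004] delta mm [0.3 1.2 0.5] w 0.0423 F [-2.2  0.9 10.6] gf 61.7 j [ -20.   22.    3.   71.    0. -116.]
[0.16 0.43 0.01]
```

Request:
move_arm([
  [0.2, 0, 0, -2, 0, 0, 0],
  [0.2, 0, 0, -3, 0, 0, 0],
  [0.2, 0, 0, -3, 0, 0, 0],
  [0.2, 0, 0, -3, 0, 0, 0],
  [0.2, 0, 0, -3, 0, 0, 0],
  [0.2, 0, 0, 0, 0, 0, 0],
])

```text
clock: 24.1
eef_pos: [0.5272, -0.1888, 0.1567]
tool_rot: [0.744, -0.668, -0.0, -0.0]
ft_force: [-0.2, 1.3, -0.6]
grip_width: 0.0425
grasp_force: 60.9
```

Request:
move_arm([
  [0.2, 0, 0, -4, 0, 0, 0],
  [0.2, 0, 0, -6, 0, 0, 0],
  [0.2, 0, 0, -8, 0, 0, 0],
  [0.2, 0, 0, -12, 0, 0, 0],
  [0.2, 0, 0, -15, 0, 0, 0],
  [0.2, 0, 0, -15, 0, 0, 0],
  [0.2, 0, 0, -15, 0, 0, 0],
  [0.2, 0, 0, -12, 0, 0, 0],
  [0.2, 0, 0, -8, 0, 0, 0],
  [0.2, 0, 0, -5, 0, 0, 0],
])

```text
clock: 24.93
eef_pos: [0.5277, -0.1893, 0.2583]
tool_rot: [0.744, -0.668, 0.001, -0.0]
ft_force: [0.5, 0.8, -0.4]
grip_width: 0.0423
grasp_force: 60.9
```

Request:
move_arm([
  [0.2, 0, 0, 0, 0, 0, 0],
  [0.2, 0, 0, 0, 0, 0, 0],
  [0.2, 0, 0, 0, 0, 0, 0],
  [0.2, 0, 0, 0, 0, 0, 0],
])

```text
clock: 25.27
eef_pos: [0.5267, -0.1889, 0.2556]
tool_rot: [0.744, -0.668, -0.001, 0.0]
ft_force: [-0.0, 0.5, -0.5]
grip_width: 0.0419
grasp_force: 60.9
```

```bash
python3 - <<'E'
from h import *
to(.5273,-.1893,.257)
im=bot.camera("scene");e=bot.get_obs()["eef_pos"]
x0,y0,s=173,95,6;c=np.clip(cv2.resize(im[y0:y0+100,x0:x0+130],None,fx=s,fy=s,interpolation=cv2.INTER_CUBIC).astype(float)*1.6,0,255).astype(np.uint8)
for r,z,col in ((.0335,.150,(0,255,0)),(.0335,.166,(0,255,255)),(.0225,e[2]+.0219,(0,0,255)),(.0225,e[2]+.0499,(0,0,255))):
    p=proj("scene",[[.5272+r*np.cos(t),-.1891+r*np.sin(t),z] for t in np.linspace(0,6.283,60)])
    cv2.polylines(c,[(((p-[x0,y0])+.5)*s).astype(int)],True,col,1)
cv2.imwrite("pics/i.png",c)
E
```

```text
t 25.27 pos [ 0.5267 -0.1889  0.2556] yaw -83.87 tilt [-0.0019  0.0007] delta mm [ 0.5 -0.6 -1.4] w 0.0419 F [-0.   0.5 -0.5] gf 60.9 j [ -20.   20.   17.   87.   -0. -116.]
```

View pics/i.png

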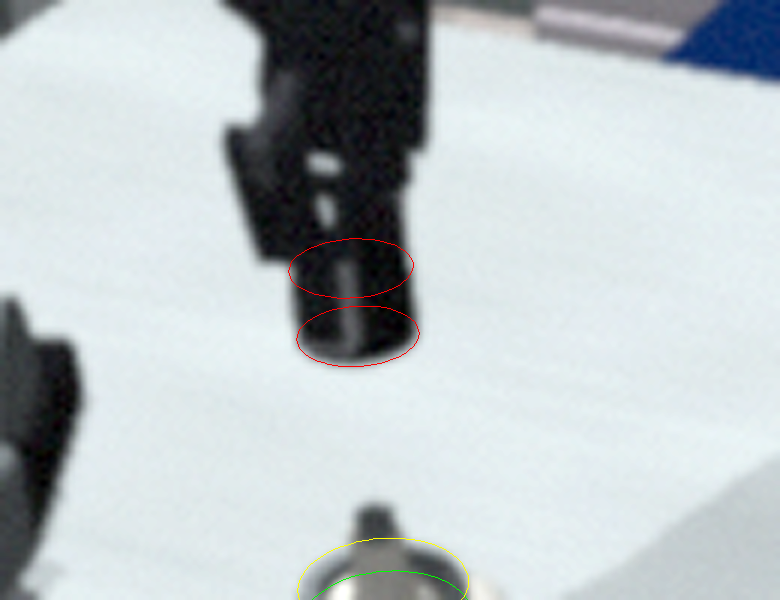

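The picture shows the cap level in the gripper at about (355,300), above the open neck with its plug at (375,515). The collar is still on the shoulder.

Request:
move_arm([
  [0.2, 0, 0, -1, 0, 0, 0],
  [0.2, 0, 0, 0, 0, 0, 0],
  [0.2, 0, 0, 0, 0, 0, 0],
  [0.2, 0, 0, 0, 0, 0, 0],
  [0.2, 0, 0, 0, 0, 0, 0],
  [0.2, 0, 0, 0, 0, 0, 0],
])

```text
clock: 25.82
eef_pos: [0.5272, -0.1891, 0.2576]
tool_rot: [0.744, -0.668, 0.0, -0.0]
ft_force: [0.9, 0.5, -0.4]
grip_width: 0.0425
grasp_force: 60.9
```

```bash
python3 - <<'E'
from h import *
to(.5273,-.1893,.257)
print(bot.job_done())
E
```

```text
t 25.82 pos [ 0.5272 -0.1891  0.2576] yaw -83.87 tilt [0. 0.] delta mm [ 0.2 -0.1  0.6] w 0.0425 F [ 0.9  0.5 -0.4] gf 60.9 j [ -20.   20.   17.   87.    0. -116.]
the job is handed in; nothing more can be done
None
```

The job is handed in: the collar lies flat on the shoulder, and the cap is off and held level about 8 cm above the open neck after 25.8 s; no verdict came back.

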